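# Lay out stacked mini canvases on their drip trays

## Robot

A 6-joint arm with a two-finger parallel gripper is mounted at the origin on the work surface. World frame = base frame: x ahead of the robot, y to its left, z up, the work surface at z = 0. Lengths are in m, angles in rad, forces in N, time in s.
With the tool pointing down it reaches from about 0.35 to 0.925 m from the base axis. Payload 6.4 kg.
Tool frame: the origin (TCP) lies at the very end of the fingers, on their centre line; the grasp point (between the pads) lies hold_point_z behind it (hold_point_z is the distance from the TCP to the grasp point, in m); z points along the fingers, y is the line along which they close (so a half turn about z gives the same grasp; the last joint's range is limited). The gripper opens to 94 mm and grips with 3 to 60 N. Pads are 16 mm wide; open, the fingers measure 119 mm over their backs; the gripper's body (75 mm by 177 mm) begins 78 mm behind the grasp point.
Start: joints at [1.14, 0.245, 1.558, -0, 1.339, -0.174], TCP at [0.165, 0.629, 0.205] pointing down, gripper open.
Joint ranges: [-3.13, 3.13], [-1.02, 2.26], [0.13, 2.54], [-0.95, 4.09], [0.21, 2.88], [-2.74, 2.74]. Speed limits (rad/s): [2.57, 2.57, 3.14, 3.14, 3.14, 3.14].

## Interface

Orientations are given as a unit quaternion [x, y, z, w].
In Python, from station import * gives the robot as it stands.
- The arm moves only by the tool step_arm, never from a script. Its arguments are lists of equal length, an entry for each row: "grip": the closure, from 0 (fully open) to 1 (shut); "dp": the shift along the tool's x, y, z in cm, a list of three; "twist": the turn about the tool's z in degrees. A call has 1 to 5 rows; each row is the pose to reach, as a shift and turn from the pose commanded when the call began, along the tool's axes at that moment; what a row does not reach only later rows make up. A row lasts 1/12 s, in which the tool goes at most 41.7 mm and 7.16 degrees, less where a joint would pass 70% of its speed; a pose out of reach is approached as far as the arm can. A call with a gripper value outside its range is refused whole. The fingers move at their own pace and stop on an object; the grip force is fixed at half the most. Time passes only in rows, so rows that repeat a pose let the fingers close. It gives the time, the measured TCP pose, the force, the opening and the grip force at its end, in the units of the state.
- observe(): the state, without advancing time (a new reading comes with each control period).
- camera(name): name is "scene" or "top" or "wrist"; returns the picture (420x560x3 uint8, red, green, blue); there is no depth.
- camera_info(name): a dict with "vertical_fov" (degrees; the focal length in pixels is half the picture's height over the tangent of half this angle, whatever the lens; pixels are square), "cx", "cy" (the principal point, pixels), "distortion" ([k1, k2, p1, p2, k3] as OpenCV has them; the pictures are not rectified), "R" (3x3) and "t" (3): a world point X has camera coordinates R X + t. Camera axes: x right, y down, z forward; pixel columns grow to the right and rows downward; lengths in m; the calibration is good to about 2 mm. A picture is of the moment at which its call begins: read the wrist's pose just before it. camera_info takes no time and is no camera call; for the wrist camera it gives the pose at the moment of the call.
- hand_in(): hands the job in; it is judged then, once.
Trained networks look in the newest picture that a camera, given by its name, has taken for a name from the list of things; names that differ only in an ending like _2 or _b are one class to them, and where a whole thing is asked for, a point or a joint stands for the part that bears it (a point fixed in the world has none). Each returns a list of dicts, best first, with "score" (0 to 1); they miss things now and then, are a little off and sometimes report something else, mostly with a low value. They report only what shows in the picture. A call takes as long as a camera call. They do not tell look-alikes from the thing itself.
- find_in(camera, query): "position" ([column, row] in pixels, amid what is visible of it).
- masks_of(camera, query): "region" (420x560 bool, what is visible of it) and "position" ([column, row] in pixels, amid what is visible of it).
The state is a dict: "clock": time; "joint_positions": joint angles; "qvel": joint speeds; "joint_efforts": joint torques, N m; "tcp_pos": TCP position; "ee_rot": TCP orientation; "contact_force": force on the tool from outside, world axes, zero at the start; "wrist_torque": the same for the moment, N m; "finger_gap": opening from 0.0 (shut) to 1.0 (fully open); "finger_force": force on a finger pad.
Only numpy, scipy, OpenCV 4.12 (cv2) and the standard library are available. Lean on these libraries where they do the work, as an engineer would, in place of code of your own. Each camera call takes 0.05 s, during which the arm holds its last target. There are 200 camera calls.

## Task

Get the pouring table ready: take the stack of blank mini canvases apart and set each one, face up, on the stands of the drip tray of its own shape, centred and with its sides parallel to the tray's, so that it lies level on its stands clear of the rim. Lower each canvas onto its stands rather than letting it fall, and leave the cup and the paint bottle standing where they are.

Things in the scene. Friction and masses are not known exactly. Their poses are not given: they have to be found in the camera images.
- canvas_round: Round mini canvas of natural brown linen, 52 mm across; the top one of the stack of four. About 35 g. 18 mm deep, blank painting face up, pale raw wood showing at the very bottom of its sides. Origin: centre of its underside, z up through the face. Its yaw does not matter.
- canvas_square: Square mini canvas of white cotton, 56 x 56 mm; second from the top, under the round one. About 45 g. 18 mm deep, blank painting face up, pale raw wood showing at the very bottom of its sides. Origin: centre of its underside, z up through the face. x and y are square to its sides.
- canvas_hexagon: Regular hexagonal mini canvas of natural brown linen, 66 mm between opposite flat sides (76 mm between corners); third from the top, under the square one. About 50 g. 18 mm deep, blank painting face up, pale raw wood showing at the very bottom of its sides. Origin: centre of its underside, z up through the face. Two corners lie on its x axis; two of its flat sides face +y and -y.
- canvas_oblong: Oblong mini canvas of white cotton, 120 mm along its x by 66 mm along its y; the bottom one of the stack, lying on a 4 mm thick sheet of cardboard (150 x 100 mm, fixed to the table). About 70 g. 18 mm deep, blank painting face up, pale raw wood showing at the very bottom of its sides. Origin: centre of its underside, z up through the face. The four lie loosely on one another, within a few mm of centre and each a little turned.
- tray_round: Round drip tray, 112 mm across the rim. Black moulded plastic, 3 mm floor, rim 14 mm high, with four white blunt cone stands moulded into it whose flat tops (8 mm across) are 34 mm above the tray's underside, i.e. 20 mm above the rim. It does not move. Origin: centre of its underside, z up. Stands at x = +-12.5, y = +-12.5 mm.
- tray_square: Square drip tray, 110 x 110 mm, x and y square to its sides. Black moulded plastic, 3 mm floor, rim 14 mm high, with four white blunt cone stands moulded into it whose flat tops (8 mm across) are 34 mm above the tray's underside, i.e. 20 mm above the rim. It does not move. Origin: centre of its underside, z up. Stands at x = +-18, y = +-18 mm.
- tray_hexagon: Regular hexagonal drip tray, 112 mm between opposite flat sides; two corners lie on its x axis, two flat sides face +y and -y. Black moulded plastic, 3 mm floor, rim 14 mm high, with four white blunt cone stands moulded into it whose flat tops (8 mm across) are 34 mm above the tray's underside, i.e. 20 mm above the rim. It does not move. Origin: centre of its underside, z up. Stands at x = +-20, y = +-17 mm.
- tray_oblong: Oblong drip tray, 165 mm along its x by 110 mm along its y. Black moulded plastic, 3 mm floor, rim 14 mm high, with four white blunt cone stands moulded into it whose flat tops (8 mm across) are 34 mm above the tray's underside, i.e. 20 mm above the rim. It does not move. Origin: centre of its underside, z up. Stands at x = +-42, y = +-19 mm.
- cup: Bystander: empty white plastic mixing cup, loose, 80 mm across the rim, 95 mm tall. Origin: centre of its underside.
- paint_bottle: Bystander: closed clear squeeze bottle with a white nozzle cap, loose, 52 mm across, 112 mm tall. Origin: centre of its underside.
Things that resemble listed ones, but are neither listed nor needed, are in the scene too. What is shaped like the canvas_round but orange or turquoise is not meant. Leave any yellow look-alike of the tray_round alone.

How it is judged:
At the end, for the whole second after the job is handed in: Each canvas rests released, still, face up and level (0.06 rad) on the stands of the tray of its own shape: underside 31 to 37 mm above the tray's, centres within 10 mm, sides parallel within 0.2 rad (any symmetric turn; round one free) (horizontal distance between canvas_oblong and tray_oblong below 0.01 m and z of canvas_oblong in the frame of tray_oblong between 0.031 and 0.037 m and angle between each of canvas_oblong, canvas_hexagon, canvas_square, canvas_round's own z axis and vertical below 0.06 rad and linear speed of each of canvas_oblong, canvas_hexagon, canvas_square, canvas_round below 0.01 m/s and angular speed of each of canvas_oblong, canvas_hexagon, canvas_square, canvas_round below 0.1 rad/s and angle between the x axis of canvas_oblong and the x axis of tray_oblong, either way round below 0.2 rad and horizontal distance between canvas_hexagon and tray_hexagon below 0.01 m and z of canvas_hexagon in the frame of tray_hexagon between 0.031 and 0.037 m and (angle between the x axis of canvas_hexagon and the x axis of tray_hexagon, either way round below 0.2 rad or angle between the x axis of canvas_hexagon and the x axis of tray_hexagon, either way round between 0.847 and 1.247 rad) and horizontal distance between canvas_square and tray_square below 0.01 m and z of canvas_square in the frame of tray_square between 0.031 and 0.037 m and (angle between the x axis of canvas_square and the x axis of tray_square, either way round below 0.2 rad or angle between the x axis of canvas_square and the x axis of tray_square, either way round above 1.371 rad) and horizontal distance between canvas_round and tray_round below 0.01 m and z of canvas_round in the frame of tray_round between 0.031 and 0.037 m); the robot touches nothing.
It fails at once if the cup or the paint bottle is pushed more than 30 mm or tipped over (distance of any of cup, paint_bottle from where it was at the start of the episode above 0.03 m or angle between any of cup, paint_bottle's own z axis and vertical above 0.4 rad).
It fails at once if a canvas is let fall (in free fall faster than 0.6 m/s, a drop of about 20 mm) ((contact force between canvas_oblong and anything else below 0.02 N and linear speed of canvas_oblong above 0.6 m/s) or (contact force between canvas_hexagon and anything else below 0.02 N and linear speed of canvas_hexagon above 0.6 m/s) or (contact force between canvas_square and anything else below 0.02 N and linear speed of canvas_square above 0.6 m/s) or (contact force between canvas_round and anything else below 0.02 N and linear speed of canvas_round above 0.6 m/s)).
It also fails if it takes over 120 s, if anything falls off the work surface, if the arm or the gripper's body presses on something with over 40 N, if the wrist force passes 120 N, or if a joint passes its speed limit or range.

## Working session

There is one attempt and no reset: what is moved stays moved. The work goes in short steps, Python scripts to look and compute and a tool call to move; the robot and the scene stay as the last step left them, time stands still between calls to the robot, and variables do not carry over. Pictures are saved under pics/ and viewed, at most 14 in all, crops included, and the job is handed in when it is done.

Besides the shell and the picture viewer there is one more tool, called after "Emit:" by a JSON object that holds its "op" and its "data". step_arm: Moves the arm, as the interface text tells. Its arguments: {"type":"object","properties":{"grip":{"type":"array","items":{"type":"number"}},"dp":{"type":"array","items":{"type":"array","items":{"type":"number"}}},"twist":{"type":"array","items":{"type":"number"}}},"required":["grip","dp","twist"]}

```bash
mkdir -p pics; ls; python3 - <<'E'
from station import *
import cv2
print(observe())
for n in ("top","scene"):
    im=camera(n); cv2.imwrite(f"pics/{n}0.png",im[:,:,::-1]); print(n,camera_info(n))
    for q in "canvas_round canvas_square canvas_hexagon canvas_oblong tray_round tray_square tray_hexagon tray_oblong cup paint_bottle".split():
        print(q,[(round(d["score"],2),[round(float(v)) for v in d["position"]]) for d in find_in(n,q)])
print(observe()["clock"])
E
```

```text
pics
{'clock': 0.0, 'joint_positions': array([ 1.13991262e+00,  2.45812433e-01,  1.55898002e+00, -8.71969847e-06,
        1.33862517e+00, -1.74124283e-01]), 'qvel': array([ 0.001201  ,  0.00202013,  0.00036622,  0.00108857, -0.00174415,
        0.00129169]), 'joint_efforts': array([-1.63909437e-03, -4.15824080e+01, -3.14604163e+01,  6.83676358e-02,
        3.31088458e-02, -1.57685454e-04]), 'tcp_pos': array([0.16483594, 0.62816246, 0.20436465]), 'ee_rot': array([ 1.28026306e-01,  9.91770353e-01, -8.72314099e-04, -2.67789785e-04]), 'contact_force': array([-0.51701073,  0.48814049,  0.20931677]), 'wrist_torque': array([-0.00777811, -0.04908851,  0.00505141]), 'finger_force': 0.0, 'finger_gap': 0.9949271832049814}
top {'vertical_fov': 49.0195194888301, 'cx': 278.09080012976347, 'cy': 211.0411281549563, 'distortion': array([0.01144838, 0.        , 0.        , 0.        , 0.        ]), 'R': array([[ 0.00223428, -0.99991167,  0.01310194],
       [-0.99616597, -0.00337136, -0.0874185 ],
       [ 0.08745495, -0.01285639, -0.99608551]]), 't': array([-0.00355381,  0.4911179 ,  1.2303141 ])}
ca
[... 563 characters left out ...]
56042453,  0.82815021, -0.00956954],
       [ 0.53821995,  0.35539269, -0.76420895],
       [-0.62947886, -0.43343196, -0.64489775]]), 't': array([ 0.27869597, -0.2406093 ,  1.40915413])}
canvas_round [(0.65, [295, 195]), (0.64, [347, 229]), (0.52, [297, 210]), (0.34, [137, 177])]
canvas_square [(0.72, [288, 202]), (0.53, [305, 280])]
canvas_hexagon [(0.46, [295, 206])]
canvas_oblong [(0.59, [290, 218])]
tray_round [(0.83, [404, 208]), (0.7, [393, 244]), (0.42, [300, 206])]
tray_square [(0.62, [305, 277]), (0.54, [298, 206]), (0.27, [138, 178])]
tray_hexagon [(0.58, [228, 180])]
tray_oblong [(0.83, [221, 232])]
cup [(0.87, [138, 179])]
paint_bottle [(0.77, [425, 333]), (0.7, [291, 220])]
1.1
```

```bash
python3 - <<'E'
import cv2
a=cv2.imread("pics/top0.png")
cv2.imwrite("pics/top0c.png",cv2.resize(a[120:320,90:480],None,fx=2.05,fy=2.05,interpolation=cv2.INTER_CUBIC))
b=cv2.imread("pics/scene0.png")
cv2.imwrite("pics/scene0c.png",cv2.resize(b[140:370,100:460],None,fx=2.2,fy=2.2,interpolation=cv2.INTER_CUBIC))
E
```

```text
(no output)
```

View pics/top0c.png

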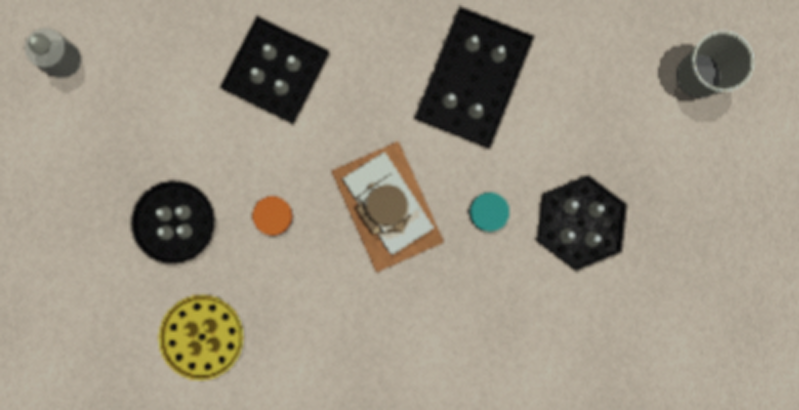

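View pics/scene0c.png

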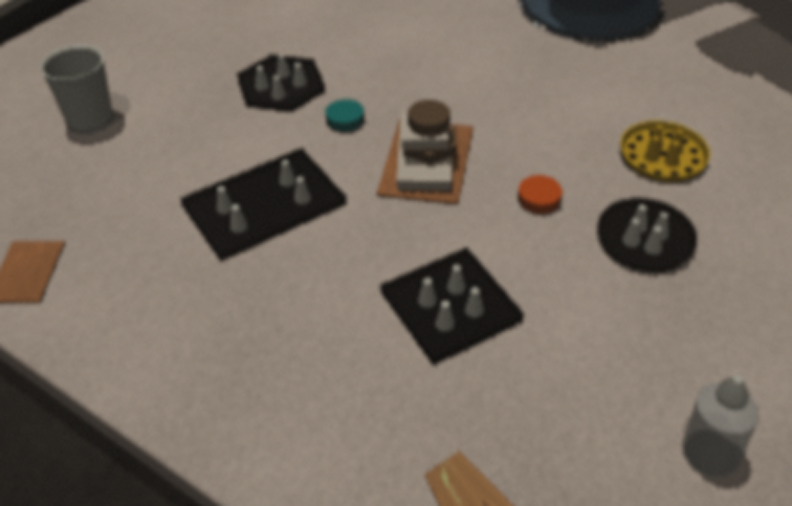

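The target stack is at top-view px (276,220), under the brown round. The orange (222,225) and turquoise (329,223) discs are look-alikes. The black round tray at (174,228) is the one meant; the yellow one at (188,284) isn't. The square tray is at (224,154), the oblong at (322,158) and the hexagon at (374,229). Next I'll measure the trays.

```bash
cat > h.py <<'E'
from station import *
import numpy as np, cv2
def K(ci):
    f=210/np.tan(np.radians(ci["vertical_fov"])/2)
    return np.array([[f,0,ci["cx"]],[0,f,ci["cy"]],[0,0,1.]])
def plane(ci,px,z):
    "pixels -> world points on the plane at height z"
    px=np.asarray(px,float).reshape(-1,1,2)
    u=cv2.undistortPoints(px,K(ci),np.asarray(ci["distortion"])).reshape(-1,2)
    R,t=np.asarray(ci["R"]),np.asarray(ci["t"])
    d=np.c_[u,np.ones(len(u))]@R; c=-R.T@t
    return (c+d*((z-c[2])/d[:,2])[:,None])[:,:2]
def project(ci,X):
    X=np.asarray(X,float).reshape(-1,3)
    return cv2.projectPoints(X,cv2.Rodrigues(np.asarray(ci["R"]))[0],np.asarray(ci["t"]),K(ci),np.asarray(ci["distortion"]))[0].reshape(-1,2)
def yaw(q):
    "world directions of tool x and y"
    from scipy.spatial.transform import Rotation as Ro
    return Ro.from_quat(q).as_matrix()
E
python3 - <<'E'
from h import *
import station; print([n for n in dir(station) if n[0]!='_'], getattr(station,'hold_point_z',None))
ci=camera_info("top"); im=cv2.imread("pics/top0.png"); g=im.max(2)
for n,(c,r) in dict(round=(174,228),square=(224,154),oblong=(322,158),hexagon=(374,229)).items():
    m=np.zeros(g.shape,np.uint8); s=38; m[r-s:r+s,c-s:c+s]=(g[r-s:r+s,c-s:c+s]<75)*255
    cs,_=cv2.findContours(m,cv2.RETR_EXTERNAL,cv2.CHAIN_APPROX_NONE); k=max(cs,key=cv2.contourArea)
    w=(plane(ci,k[:,0,:],.014)*1000).astype(np.float32)
    print(n,"rect",np.round(np.array(cv2.minAreaRect(w)[0]),1),np.round(cv2.minAreaRect(w)[1:][0],1),round(cv2.minAreaRect(w)[2],1),"circ",np.round(cv2.minEnclosingCircle(w)[1],1))
    f=np.zeros(g.shape,np.uint8); cv2.drawContours(f,[k],-1,255,-1); f=cv2.erode(f,np.ones((9,9)))
    b=((g>85)&(f>0)).astype(np.uint8)
    N,_,st,ce=cv2.connectedComponentsWithStats(b)
    P=plane(ci,ce[1:],.032)*1000
    print(np.c_[np.round(P,1),st[1:,4]].tolist(),"mean",P.mean(0).round(1))
ci=camera_info("wrist"); s=observe(); print("wristcam",-(ci["R"].T@ci["t"]),ci["vertical_fov"],yaw(s["ee_rot"]).round(3).tolist(),ci["R"].round(2).tolist())
E
```

```text
['MotionError', 'camera', 'camera_info', 'find_in', 'hand_in', 'hold_point_z', 'masks_of', 'observe'] 0.0188
round rect [444.3 280.6] [107.5 107.2] 63.8 circ 54.5
[[457.8, 265.6, 27.0], [455.5, 289.9, 27.0], [431.1, 288.0, 25.0], [432.9, 263.2, 28.0]] mean [444.3 276.7]
square rect [650.3 148.4] [109.3 108.8] 64.2 circ 75.3
[[672.6, 154.4, 22.0], [658.2, 123.4, 21.0], [641.2, 170.5, 25.0], [625.6, 138.2, 23.0]] mean [649.4 146.7]
oblong rect [ 641.7 -120.3] [108.9 164.9] 68.2 circ 97.3
[[687.4, -119.7, 14.0], [674.2, -155.1, 13.0], [608.5, -88.1, 16.0], [595.8, -123.1, 14.0]] mean [ 641.5 -121.5]
hexagon rect [ 445.6 -262. ] [110.2 125.9] 23.1 circ 62.9
[[468.2, -249.6, 15.0], [463.4, -283.6, 14.0], [427.7, -244.7, 14.0], [424.0, -278.4, 15.0]] mean [ 445.8 -264.1]
wristcam [0.1004431  0.64673827 0.38388078] 70.41770534742756 [[-0.967, 0.254, 0.0], [0.254, 0.967, 0.0], [0.0, 0.0, -1.0]] [[0.25, 0.97, 0.0], [0.94, -0.25, 0.23], [0.23, -0.06, -0.97]]
```

```bash
cat >> h.py <<'E'
def go(x,y,z,ang=None,s=None):
    "print shift (cm) and twist (deg) from the present pose; ang = world angle of the tool x axis, mod 180"
    s=s or observe(); M=yaw(s["ee_rot"]); a=np.degrees(np.arctan2(M[1,0],M[0,0]))
    tw=0 if ang is None else -((ang-a+90)%180-90)
    d=np.array([x,y,z])-s["tcp_pos"]; dp=M.T@d*100
    j=np.degrees(s["joint_positions"])
    print("t %.1f"%s["clock"],"tcp",s["tcp_pos"].round(4),"ang %.1f"%a,"dp",dp.round(2),"tw %.1f"%tw,"rows %.1f"%max(np.linalg.norm(dp)/4.17,abs(tw)/7.16),"j6 %.0f"%j[5], "F",s["contact_force"].round(1),"gap %.3f"%s["finger_gap"])
E
python3 - <<'E'
from h import *
ci=camera_info("top")
print(plane(ci,[[277,220],[279,220]],.076), plane(ci,[[276,220]],.02))
go(.48,.005,.26,150)
E
```

```text
[[ 0.46299974  0.00130676]
 [ 0.46301597 -0.00388309]] [[0.46681171 0.003431  ]]
t 1.1 tcp [0.1651 0.6287 0.2055] ang 165.3 dp [-46.3  -52.33  -5.45] tw 15.3 rows 16.8 j6 -10 F [ 0.6 -0.6 -0.5] gap 1.000
```

Emit:
{"op": "step_arm", "data": {"grip": [0, 0, 0, 0, 0], "dp": [[-2.5, -3, -0.1], [-5, -6, -0.2], [-7.5, -9, -0.3], [-10, -12, -0.4], [-12.5, -15, -0.5]], "twist": [0, 0, 0, 0, 0]}}

```text
clock: 1.52
tcp_pos: [0.2482, 0.4503, 0.2105]
ee_rot: [0.128, 0.992, 0.0, 0.0]
contact_force: [0.6, -0.8, -0.8]
finger_gap: 0.998
finger_force: 0.0
```

Emit:
{"op": "step_arm", "data": {"grip": [0, 0, 0, 0, 0], "dp": [[-2.5, -3, -0.1], [-5, -6, -0.2], [-7.5, -9, -0.3], [-10, -12, -0.4], [-12.5, -15, -0.5]], "twist": [0, 0, 0, 0, 0]}}

```text
clock: 1.93
tcp_pos: [0.331, 0.2734, 0.2158]
ee_rot: [0.128, 0.992, 0.0, 0.0]
contact_force: [0.5, 0.7, 0.2]
finger_gap: 0.998
finger_force: 0.0
```

Emit:
{"op": "step_arm", "data": {"grip": [0, 0, 0, 0, 0], "dp": [[-2.5, -3, -0.1], [-5, -6, -0.2], [-7.5, -9, -0.3], [-10, -12, -0.4], [-12.5, -15, -0.5]], "twist": [0, 0, 0, 0, 0]}}

```text
clock: 2.35
tcp_pos: [0.414, 0.0963, 0.2209]
ee_rot: [0.128, 0.992, 0.0, 0.001]
contact_force: [1.2, 0.8, 0.3]
finger_gap: 1.0
finger_force: 0.0
```

Emit:
{"op": "step_arm", "data": {"grip": [0, 0, 0, 0, 0], "dp": [[-2.5, -3, 0], [-5, -6, 0], [-7.4, -8.2, 0], [-7.4, -8.2, 0], [-7.4, -8.2, 0]], "twist": [0, 0, 0, 0, 0]}}

```text
clock: 2.77
tcp_pos: [0.4646, -0.001, 0.2204]
ee_rot: [0.129, 0.992, 0.0, -0.0]
contact_force: [1.2, 0.4, 0.0]
finger_gap: 0.999
finger_force: 0.0
```

```bash
python3 - <<'E'
from h import *
go(.464,0,.22); im=camera("wrist"); cv2.imwrite("pics/w1.png",im[:,:,::-1]); np.save("w1.npy",camera_info("wrist"),allow_pickle=True)
E
```

```text
t 2.8 tcp [ 0.4646 -0.001   0.2204] ang 165.1 dp [0.08 0.09 0.04] tw 0.0 rows 0.0 j6 -89 F [1.2 0.4 0. ] gap 0.999
```

View pics/w1.png

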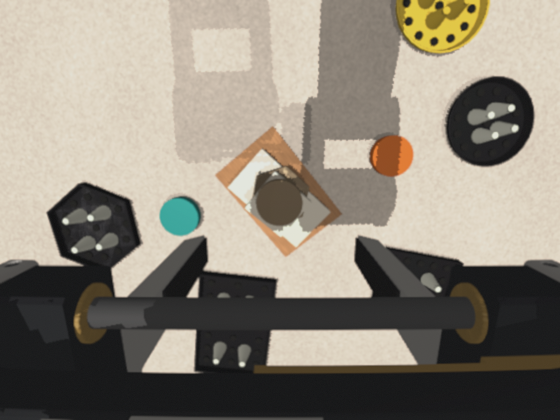

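The wrist view shows the stack at (279,200) with the brown round on top. The turquoise (180,216) and orange (391,156) discs stand alone, so they are the decoys. I'll confirm this in an enlarged crop.

```bash
python3 - <<'E'
from h import *
im=cv2.imread("pics/w1.png"); ci=np.load("w1.npy",allow_pickle=True).item()
cv2.imwrite("pics/w1c.png",cv2.resize(im[120:262,205:355],None,fx=4,fy=4,interpolation=cv2.INTER_CUBIC))
d=masks_of("wrist","canvas_round")
for e in d:
    k=max(cv2.findContours(e["region"].astype(np.uint8),0,1)[0],key=cv2.contourArea)
    w=(plane(ci,k[:,0,:],.076)*1000).astype(np.float32); print(e["score"],e["position"],cv2.minEnclosingCircle(w))
E
```

```text
0.77 [182.2, 216.2] ((450.2965087890625, -112.0224838256836), 24.70840072631836)
0.69 [391.9, 155.4] ((444.0299987792969, 129.1025848388672), 24.153650283813477)
0.55 [279.2, 201.5] ((463.07427978515625, -0.7778940796852112), 26.730690002441406)
```

View pics/w1c.png

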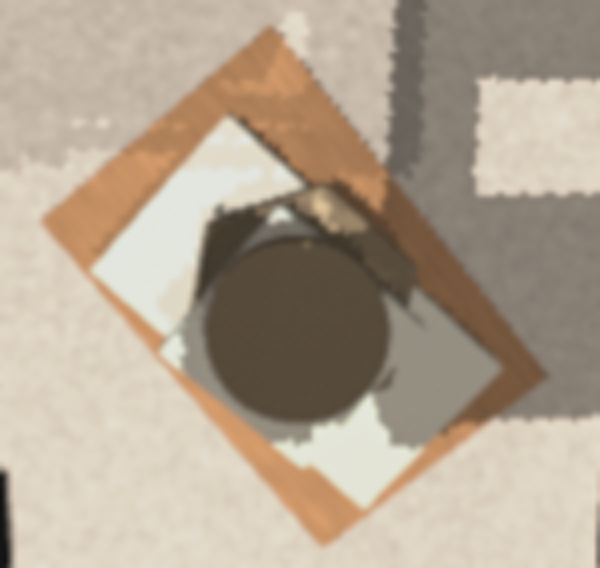

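The crop confirms the stack order: the brown round on the turned white square, then the brown hexagon, then the white oblong on the cardboard. The round's centre is at about px (279,202), so world (0.463,-0.001). The measured radius of 26.7 mm fits the stated 26. I'll grasp it now.

Emit:
{"op": "step_arm", "data": {"grip": [0, 0, 0, 0, 0], "dp": [[0.1, 0, 3.5], [0.1, 0, 7], [0.1, 0, 10.5], [0.1, 0, 13.5], [0.1, 0, 15]], "twist": [0, 0, 0, 0, 0]}}

```text
clock: 3.28
tcp_pos: [0.46, 0.0025, 0.0668]
ee_rot: [0.127, 0.992, 0.0, -0.003]
contact_force: [-0.8, 0.3, 0.5]
finger_gap: 1.0
finger_force: 0.0
```

Emit:
{"op": "step_arm", "data": {"grip": [0, 0.2, 0.35, 0.5, 0.7], "dp": [[0, 0, 0.8], [0, 0, 0.8], [0, 0, 0.8], [0, 0, 0.8], [0, 0, 0.8]], "twist": [0, 0, 0, 0, 0]}}

```text
clock: 3.7
tcp_pos: [0.4646, 0.0003, 0.0641]
ee_rot: [0.128, 0.992, -0.0, 0.002]
contact_force: [-0.0, 1.2, 0.8]
finger_gap: 0.749
finger_force: 0.0
```

Emit:
{"op": "step_arm", "data": {"grip": [0.9, 1, 1, 1, 1], "dp": [[0, 0, 0], [0, 0, 0], [0, 0, 0], [0, 0, 0], [0, 0, 0]], "twist": [0, 0, 0, 0, 0]}}

```text
clock: 4.12
tcp_pos: [0.4637, 0.0002, 0.063]
ee_rot: [0.128, 0.992, -0.0, 0.0]
contact_force: [-1.1, 0.9, 4.7]
finger_gap: 0.544
finger_force: 30.0
```

Emit:
{"op": "step_arm", "data": {"grip": [1, 1, 1, 1, 1], "dp": [[0, 0, -1], [0, 0, -2.5], [0, 0, -5], [1, 3, -6], [2, 6, -6.5]], "twist": [0, 0, 0, 0, 0]}}

```text
clock: 4.53
tcp_pos: [0.4607, 0.0632, 0.1303]
ee_rot: [0.13, 0.992, 0.0, 0.002]
contact_force: [0.1, 0.0, -0.4]
finger_gap: 0.547
finger_force: 30.0
```

Emit:
{"op": "step_arm", "data": {"grip": [1, 1, 1, 1, 1], "dp": [[1.2, 3.5, 0], [2.4, 7, 0], [3.6, 10.5, 0], [4.8, 14, 0], [6, 17.5, 0]], "twist": [0, 0, 0, 0, 0]}}

```text
clock: 4.95
tcp_pos: [0.445, 0.2498, 0.128]
ee_rot: [0.128, 0.992, 0.0, 0.0]
contact_force: [0.2, 0.2, 0.6]
finger_gap: 0.544
finger_force: 30.0
```

Emit:
{"op": "step_arm", "data": {"grip": [1, 1, 1], "dp": [[1, 3, 0], [1, 3, 0], [1, 3, 0]], "twist": [0, 0, 0]}}

```text
clock: 5.2
tcp_pos: [0.443, 0.2806, 0.1276]
ee_rot: [0.127, 0.992, -0.0, -0.0]
contact_force: [-0.8, -0.9, 0.2]
finger_gap: 0.54
finger_force: 30.0
```

```bash
python3 - <<'E'
from h import *
im=cv2.imread("pics/w1.png"); ci=np.load("w1.npy",allow_pickle=True).item(); g=im.max(2)
def tops(n,c,r,s,im=im,ci=ci,lim=75):
    g=im.max(2); m=np.zeros(g.shape,np.uint8); sl=np.s_[max(r-s,0):r+s,max(c-s,0):c+s]; m[sl]=(g[sl]<lim)*255
    k=max(cv2.findContours(m,0,1)[0],key=cv2.contourArea); w=(plane(ci,k[:,0],.014)*1000).astype(np.float32)
    print(n,[np.round(v,1) for v in cv2.minAreaRect(w)], "circ",cv2.minEnclosingCircle(w))
    f=np.zeros(g.shape,np.uint8); cv2.drawContours(f,[cv2.convexHull(k)],-1,255,-1); f=cv2.erode(f,np.ones((9,9)))
    N,_,st,ce=cv2.connectedComponentsWithStats(((g>205)&(f>0)).astype(np.uint8))
    P=plane(ci,ce[1:],.034)*1000; print(np.c_[ce[1:],P,st[1:,4]].round(1).tolist(),P.mean(0).round(1))
tops("round",490,120,50); tops("hex",95,225,48)
go(.4443,.2795,.12); 
E
```

```text
round [array([443.5, 279.4]), array([111.2, 107.1]), np.float64(89.4)] circ ((442.9418640136719, 279.55718994140625), 56.084190368652344)
[[510.9, 107.6, 430.2, 293.1, 27.0], [490.9, 114.7, 432.5, 268.3, 27.0], [514.5, 128.0, 455.0, 295.2, 22.0], [494.9, 134.7, 457.0, 270.6, 27.0]] [443.7 281.8]
hex [array([ 444.1, -266.7]), array([140.1, 126.6]), np.float64(75.7)] circ ((455.2801513671875, -273.1415710449219), 83.75279998779297)
[[90.0, 217.5, 428.3, -242.2, 18.0], [65.2, 220.8, 424.0, -275.8, 19.0], [57.1, 255.5, 465.2, -306.9, 238.0], [98.4, 246.6, 467.7, -247.2, 15.0], [74.1, 249.9, 463.7, -281.0, 18.0]] [ 449.8 -270.6]
t 5.2 tcp [0.443  0.2806 0.1276] ang 165.5 dp [-0.15 -0.08  0.76] tw 0.0 rows 0.2 j6 -55 F [-0.8 -0.9  0.2] gap 0.540
```

Emit:
{"op": "step_arm", "data": {"grip": [1, 1, 1, 1, 1], "dp": [[0, 0, 3], [0, 0, 6], [0, 0, 7.5], [0, 0, 8], [0, 0, 8.3]], "twist": [0, 0, 0, 0, 0]}}

```text
clock: 5.62
tcp_pos: [0.4432, 0.2783, 0.0437]
ee_rot: [0.129, 0.992, -0.001, -0.001]
contact_force: [0.8, 0.0, -0.5]
finger_gap: 0.551
finger_force: 30.0
```

Emit:
{"op": "step_arm", "data": {"grip": [1, 1, 1, 1], "dp": [[0, 0, 0.2], [0, 0, 0.35], [0, 0, 0.5], [0, 0, 0.5]], "twist": [0, 0, 0, 0]}}

```text
clock: 5.95
tcp_pos: [0.4441, 0.2796, 0.0402]
ee_rot: [0.128, 0.992, 0.0, 0.001]
contact_force: [-0.7, 0.6, -1.2]
finger_gap: 0.546
finger_force: 30.0
```

Emit:
{"op": "step_arm", "data": {"grip": [1, 1, 1, 1], "dp": [[0, 0, 0.1], [0, 0, 0.2], [0, 0, 0.2], [0, 0, 0.2]], "twist": [0, 0, 0, 0]}}

```text
clock: 6.28
tcp_pos: [0.4441, 0.2797, 0.039]
ee_rot: [0.128, 0.992, 0.0, 0.0]
contact_force: [-2.7, -1.1, 8.7]
finger_gap: 0.545
finger_force: 30.0
```

Contact is at 8.7 N, so I'll release, rise and go back to look at the stack.

Emit:
{"op": "step_arm", "data": {"grip": [0.7, 0.5, 0.2, 0, 0], "dp": [[0, 0, 0], [0, 0, 0], [0, 0, 0], [0, 0, -1], [0, 0, -4]], "twist": [0, 0, 0, 0, 0]}}

```text
clock: 6.7
tcp_pos: [0.4402, 0.2783, 0.0744]
ee_rot: [0.128, 0.992, -0.002, -0.004]
contact_force: [0.2, -0.4, -0.8]
finger_gap: 0.719
finger_force: 0.0
```

Emit:
{"op": "step_arm", "data": {"grip": [0, 0, 0, 0, 0], "dp": [[0, 0, -4], [-1, -2.5, -7], [-2, -5, -10], [-3, -8, -12], [-4, -11.5, -14]], "twist": [0, 0, 0, 0, 0]}}

```text
clock: 7.12
tcp_pos: [0.4533, 0.1576, 0.2202]
ee_rot: [0.127, 0.992, 0.0, 0.001]
contact_force: [-0.2, -0.2, -0.9]
finger_gap: 0.997
finger_force: 0.0
```

Emit:
{"op": "step_arm", "data": {"grip": [0, 0, 0, 0, 0, 0], "dp": [[-1.2, -3.7, 0], [-2.4, -7.4, 0], [-3.8, -11, 0], [-5.1, -15.1, 0], [-5.1, -15.1, 0], [-5.1, -15.1, 0]], "twist": [0, 0, 0, 0, 0, 0]}}

```text
schema error: expected 1 to 5 rows
```

```bash
python3 - <<'E'
from h import *
go(.464,0,.22)
E
```

```text
t 7.1 tcp [0.4533 0.1576 0.2202] ang 165.4 dp [-5.000e+00 -1.498e+01  1.000e-02] tw 0.0 rows 3.8 j6 -70 F [-0.2 -0.2 -0.9] gap 0.997
```

Emit:
{"op": "step_arm", "data": {"grip": [0, 0, 0, 0, 0], "dp": [[-1.2, -3.7, 0], [-2.5, -7.4, 0], [-3.8, -11.2, 0], [-5, -15, 0], [-5, -15, 0]], "twist": [0, 0, 0, 0, 0]}}

```text
clock: 7.53
tcp_pos: [0.4636, -0.0051, 0.2184]
ee_rot: [0.132, 0.991, -0.001, 0.001]
contact_force: [0.3, 0.2, 0.8]
finger_gap: 1.0
finger_force: 0.0
```

```bash
python3 - <<'E'
from h import *
go(.464,0,.22); im=camera("wrist"); ci=camera_info("wrist"); cv2.imwrite("pics/w2.png",im[:,:,::-1]); np.save("w2.npy",ci,allow_pickle=True)
for q in ("canvas_square","canvas_hexagon","canvas_oblong"):
  for e in masks_of("wrist",q)[:3]:
    k=max(cv2.findContours(e["region"].astype(np.uint8),0,1)[0],key=cv2.contourArea)
    w=(plane(ci,k[:,0],.058)*1000).astype(np.float32); print(q,round(e["score"],2),np.round(e["position"]),[np.round(v,1).tolist() for v in cv2.minAreaRect(w)])
c=im[:, :,::-1]
a=cv2.resize(c[120:262,205:355],None,fx=4,fy=4,interpolation=cv2.INTER_CUBIC)
cv2.imwrite("pics/w2c.png",a)
E
```

```text
t 7.5 tcp [ 0.4636 -0.0051  0.2184] ang 164.9 dp [ 0.09  0.5  -0.16] tw 0.0 rows 0.1 j6 -89 F [0.3 0.2 0.8] gap 1.000
canvas_square 0.83 [281. 204.] [[468.5, -2.0], [56.7, 57.4], 35.2]
canvas_hexagon 0.92 [289. 180.] [[445.1, 23.2], [46.6, 11.8], 33.4]
canvas_oblong 0.68 [255. 196.] [[429.9, -20.1], [30.7, 62.3], 32.7]
```

View pics/w2c.png

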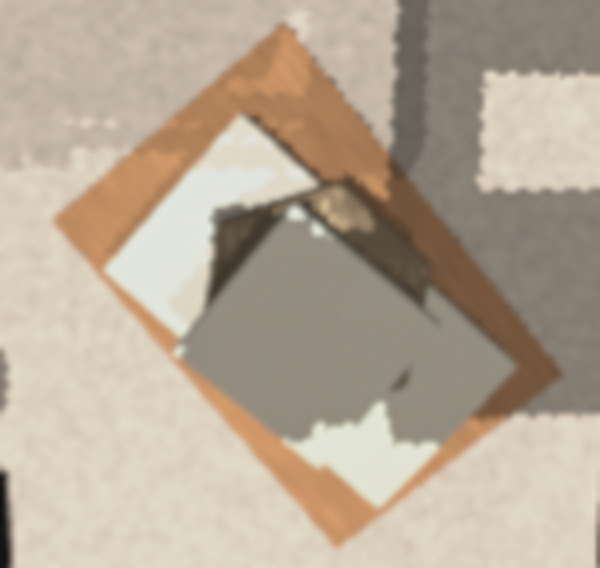

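```bash
cat >> h.py <<'E'
def rects(q,z,cam="wrist",n=1):
    ci=camera_info(cam); camera(cam)
    for e in masks_of(cam,q)[:n]:
        k=max(cv2.findContours(e["region"].astype(np.uint8),0,1)[0],key=cv2.contourArea)
        w=(plane(ci,k[:,0],z)*1000).astype(np.float32); print(q,round(e["score"],2),np.round(e["position"]),[np.round(v,1).tolist() for v in cv2.minAreaRect(w)])
E
python3 - <<'E'
from h import *
rects("canvas_square",.058); rects("canvas_square",.058)
go(.464,0,.061,125)
im=camera("wrist"); cv2.imwrite("pics/w2.png",im[:,:,::-1])
E
```

```text
canvas_square 0.9 [276. 206.] [[469.3, -5.0], [57.7, 58.5], 34.8]
canvas_square 0.9 [274. 208.] [[469.3, -4.9], [56.7, 57.9], 36.2]
t 7.9 tcp [0.4632 0.0017 0.2175] ang 165.4 dp [-0.12 -0.14 15.65] tw 40.4 rows 5.6 j6 -89 F [ 0.2  0.2 -0.3] gap 1.000
```

Emit:
{"op": "step_arm", "data": {"grip": [0, 0, 0, 0, 0], "dp": [[-0.3, -0.2, 2], [-0.7, -0.45, 4], [-0.7, -0.45, 6], [-0.7, -0.45, 8], [-0.7, -0.45, 10]], "twist": [7, 14, 21, 28, 35]}}

```text
clock: 8.4
tcp_pos: [0.4689, -0.0051, 0.1166]
ee_rot: [0.423, 0.906, 0.0, 0.0]
contact_force: [-0.2, -0.8, -0.6]
finger_gap: 0.999
finger_force: 0.0
```

Emit:
{"op": "step_arm", "data": {"grip": [0, 0, 0, 0, 0], "dp": [[0, 0, 0], [0, 0, 0], [0, 0, 0], [0, 0, 0], [0, 0, 0]], "twist": [4.8, 4.8, 4.8, 4.8, 4.8]}}

```text
clock: 8.82
tcp_pos: [0.4696, -0.0057, 0.1184]
ee_rot: [0.457, 0.889, 0.0, 0.001]
contact_force: [-0.1, 0.5, -0.1]
finger_gap: 0.998
finger_force: 0.0
```

```bash
python3 - <<'E'
from h import *
go(.469,-.0045,.0445,125.5); rects("canvas_square",.058)
im=camera("wrist"); cv2.imwrite("pics/w3.png",im[:,:,::-1])
E
```

```text
t 8.8 tcp [ 0.4696 -0.0057  0.1184] ang 125.6 dp [0.15 0.01 7.39] tw 0.1 rows 1.8 j6 -50 F [-0.1  0.5 -0.1] gap 0.998
canvas_square 0.57 [278. 221.] [[468.3, -4.5], [57.2, 59.9], 36.0]
```

View pics/w3.png

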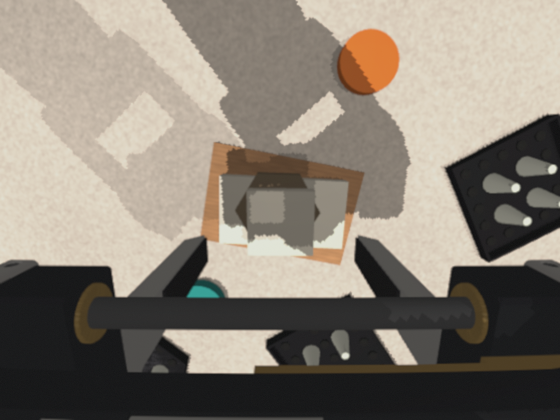

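The white square lies at about (281,221), with its sides parallel to the fingers, and the fit agrees at (468,-4.5). I'll go down and grip it.

Emit:
{"op": "step_arm", "data": {"grip": [0, 0, 0, 0, 0], "dp": [[0.1, 0, 3], [0.1, 0, 5.5], [0.1, 0, 7], [0.1, 0, 7.4], [0.1, 0, 7.4]], "twist": [0, 0, 0, 0, 0]}}

```text
clock: 9.38
tcp_pos: [0.4675, -0.0048, 0.0426]
ee_rot: [0.458, 0.889, -0.0, -0.001]
contact_force: [0.3, 0.3, 1.3]
finger_gap: 1.002
finger_force: 0.0
```

Emit:
{"op": "step_arm", "data": {"grip": [0.2, 0.4, 0.6, 0.8, 1], "dp": [[0, 0, 0], [0, 0, 0], [0, 0, 0], [0, 0, 0], [0, 0, 0]], "twist": [0, 0, 0, 0, 0]}}

```text
clock: 9.8
tcp_pos: [0.4689, -0.0051, 0.0442]
ee_rot: [0.458, 0.889, 0.0, 0.001]
contact_force: [0.3, -0.0, 0.5]
finger_gap: 0.68
finger_force: 0.0
```

Emit:
{"op": "step_arm", "data": {"grip": [1, 1, 1, 1, 1], "dp": [[0, 0, 0], [0, 0, 0], [0, 0, 0], [0, 0, -0.7], [0, 0, -2]], "twist": [0, 0, 0, 0, 0]}}

```text
clock: 10.22
tcp_pos: [0.4668, -0.0046, 0.0625]
ee_rot: [0.458, 0.889, -0.0, -0.002]
contact_force: [0.5, -0.2, -0.8]
finger_gap: 0.594
finger_force: 30.0
```

Emit:
{"op": "step_arm", "data": {"grip": [1, 1, 1, 1, 1], "dp": [[0, 0, -2], [0, 0, -4.5], [0, 0, -6], [0, 0, -6], [0, 0, -6]], "twist": [0, 0, 0, 0, 0]}}

```text
clock: 10.63
tcp_pos: [0.4687, -0.0051, 0.124]
ee_rot: [0.458, 0.889, 0.0, 0.001]
contact_force: [-0.3, 0.9, -1.0]
finger_gap: 0.593
finger_force: 30.0
```

```bash
python3 - <<'E'
from h import *
go(.650,.148,.12,154.6)
E
```

```text
t 10.6 tcp [ 0.4687 -0.0051  0.124 ] ang 125.5 dp [ 1.94 23.65  0.42] tw -29.1 rows 5.7 j6 -50 F [-0.3  0.9 -1. ] gap 0.593
```

Emit:
{"op": "step_arm", "data": {"grip": [1, 1, 1, 1, 1], "dp": [[0.3, 3.5, 0], [0.6, 7, 0], [0.9, 10.5, 0], [1.2, 14, 0], [1.5, 17.5, 0]], "twist": [-5, -10, -15, -20, -25]}}

```text
clock: 11.05
tcp_pos: [0.6018, 0.1101, 0.1209]
ee_rot: [0.253, 0.968, -0.001, -0.002]
contact_force: [0.6, -0.6, 0.1]
finger_gap: 0.595
finger_force: 30.0
```

```bash
python3 - <<'E'
from h import *
go(.650,.148,.05,154.6)
E
```

```text
t 11.1 tcp [0.6018 0.1101 0.1209] ang 150.7 dp [-2.37  5.68  7.07] tw -3.9 rows 2.2 j6 -61 F [ 0.6 -0.6  0.1] gap 0.595
```

Emit:
{"op": "step_arm", "data": {"grip": [1, 1, 1, 1, 1], "dp": [[-1.2, 3, 0], [-2.4, 5.6, 0], [-2.4, 5.6, 0], [-2.4, 5.6, 0], [-2.4, 5.6, 0]], "twist": [-4, -4, -4, -4, -4]}}

```text
clock: 11.47
tcp_pos: [0.649, 0.1454, 0.1214]
ee_rot: [0.221, 0.975, -0.001, -0.002]
contact_force: [0.1, 0.4, -0.3]
finger_gap: 0.59
finger_force: 30.0
```

```bash
python3 - <<'E'
from h import *
go(.650,.148,.0385,154.6); ci=camera_info("wrist");im=camera("wrist"); cv2.imwrite("pics/w4.png",im[:,:,::-1]); np.save("w4.npy",ci,allow_pickle=True)
rects("tray_square",.014)
E
```

```text
t 11.5 tcp [0.649  0.1454 0.1214] ang 154.5 dp [-0.    0.3   8.29] tw -0.1 rows 2.0 j6 -62 F [ 0.1  0.4 -0.3] gap 0.590
tray_square 0.77 [287. 182.] [[637.9, 156.2], [109.9, 80.2], 63.7]
```

View pics/w4.png

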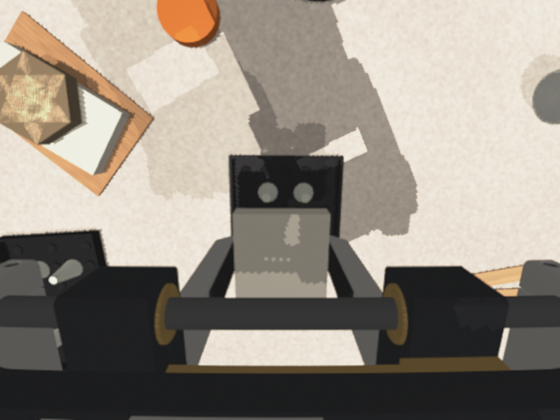

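The held square (centre 281,253) sits over the square tray, whose side edges are at columns 229 and 343. It's laterally within about 4 mm, so I'll shift 0.4 cm along y and lower.

Emit:
{"op": "step_arm", "data": {"grip": [1, 1, 1, 1, 1], "dp": [[0, 0.4, 2.5], [0, 0.4, 5.5], [0, 0.4, 7], [0, 0.4, 7.6], [0, 0.4, 7.8]], "twist": [0, 0, 0, 0, 0]}}

```text
clock: 12.03
tcp_pos: [0.6511, 0.1489, 0.0441]
ee_rot: [0.221, 0.975, -0.0, -0.001]
contact_force: [0.7, 0.1, -0.8]
finger_gap: 0.59
finger_force: 30.0
```

Emit:
{"op": "step_arm", "data": {"grip": [1, 1, 1, 1], "dp": [[0, 0, 0.2], [0, 0, 0.4], [0, 0, 0.5], [0, 0, 0.5]], "twist": [0, 0, 0, 0]}}

```text
clock: 12.37
tcp_pos: [0.6529, 0.1494, 0.0414]
ee_rot: [0.221, 0.975, 0.0, 0.001]
contact_force: [0.5, 0.6, -0.5]
finger_gap: 0.592
finger_force: 30.0
```

Emit:
{"op": "step_arm", "data": {"grip": [1, 1, 1, 1], "dp": [[0.1, 0, 0.15], [0.1, 0, 0.3], [0.1, 0, 0.3], [0.1, 0, 0.3]], "twist": [0, 0, 0, 0]}}

```text
clock: 12.7
tcp_pos: [0.6517, 0.1499, 0.0379]
ee_rot: [0.221, 0.975, 0.0, 0.0]
contact_force: [-0.2, 1.2, 2.0]
finger_gap: 0.594
finger_force: 30.0
```

Emit:
{"op": "step_arm", "data": {"grip": [0.8, 0.6, 0.4, 0.1, 0], "dp": [[0, 0, 0.05], [0, 0, 0.05], [0, 0, 0.05], [0, 0, 0.05], [0, 0, 0.05]], "twist": [0, 0, 0, 0, 0]}}

```text
clock: 13.12
tcp_pos: [0.6511, 0.1497, 0.0365]
ee_rot: [0.221, 0.975, -0.0, -0.0]
contact_force: [0.6, 0.3, -0.4]
finger_gap: 0.707
finger_force: 0.0
```

Emit:
{"op": "step_arm", "data": {"grip": [0, 0, 0, 0, 0], "dp": [[0, 0, -1], [0, 0, -4], [0, 0, -8], [0, 0, -12], [0, 0, -16]], "twist": [0, 0, 0, 0, 0]}}

```text
clock: 13.53
tcp_pos: [0.651, 0.1497, 0.199]
ee_rot: [0.221, 0.975, -0.0, -0.0]
contact_force: [0.7, -0.1, 0.2]
finger_gap: 0.999
finger_force: 0.0
```

```bash
python3 - <<'E'
from h import *
go(.47,-.0,.22)
E
```

```text
t 13.5 tcp [0.651  0.1497 0.199 ] ang 154.5 dp [  9.88 -21.31  -2.09] tw 0.0 rows 5.7 j6 -61 F [ 0.7 -0.1  0.2] gap 0.999
```

Emit:
{"op": "step_arm", "data": {"grip": [0, 0, 0, 0, 0], "dp": [[1.6, -3.5, -0.4], [3.2, -7, -0.8], [4.8, -10.5, -1.2], [6.4, -14, -1.6], [8, -17.5, -2]], "twist": [0, 0, 0, 0, 0]}}

```text
clock: 13.95
tcp_pos: [0.5023, 0.0255, 0.2176]
ee_rot: [0.221, 0.975, -0.0, 0.0]
contact_force: [0.2, -0.8, 0.1]
finger_gap: 0.998
finger_force: 0.0
```

Emit:
{"op": "step_arm", "data": {"grip": [0, 0, 0, 0, 0], "dp": [[1.9, -3.8, 0], [1.9, -3.8, 0], [1.9, -3.8, 0], [1.9, -3.8, 0], [1.9, -3.8, 0]], "twist": [0, 0, 0, 0, 0]}}

```text
clock: 14.37
tcp_pos: [0.4712, 0.0006, 0.2175]
ee_rot: [0.22, 0.975, 0.0, 0.0]
contact_force: [0.2, -0.0, -0.6]
finger_gap: 0.998
finger_force: 0.0
```

```bash
python3 - <<'E'
from h import *
ci=camera_info("wrist"); go(.47,-.0,.22); im=camera("wrist"); cv2.imwrite("pics/w5.png",im[:,:,::-1]); np.save("w5.npy",ci,allow_pickle=True)
e=masks_of("wrist","canvas_hexagon")[0]; print(e["score"],e["position"])
k=max(cv2.findContours(e["region"].astype(np.uint8),0,1)[0],key=cv2.contourArea)
w=plane(ci,k[:,0],.04)*1000
for n in (6,7):
    h=cv2.approxPolyN(w.astype(np.float32),n)[0]; print(h.round(1).tolist(), h.mean(0), np.degrees(np.arctan2(*(np.roll(h,-1,0)-h).T[::-1])).round())
# width over angle
for a in range(0,180,3):
    u=np.array([np.cos(np.radians(a)),np.sin(np.radians(a))]); p=w@u; print(a,round(np.ptp(p),1),end="; ")
rects("canvas_oblong",.022)
c=cv2.resize(im[100:300,180:400,::-1],None,fx=3.6,fy=2.9 if 0 else 3,interpolation=cv2.INTER_CUBIC); cv2.imwrite("pics/w5c.png",c)
E
```

```text
t 14.4 tcp [0.4712 0.0006 0.2175] ang 154.5 dp [ 0.09 -0.11 -0.25] tw 0.0 rows 0.1 j6 -78 F [ 0.2 -0.  -0.6] gap 0.998
0.87 [274.9, 190.6]
[[430.79998779296875, -22.700000762939453], [467.20001220703125, -39.29999923706055], [497.6000061035156, -18.700000762939453], [496.29998779296875, 18.799999237060547], [459.20001220703125, 35.79999923706055], [428.8999938964844, 16.600000381469727]] [463.32578    -1.5816784] [ -24.   34.   92.  155. -148.  -87.]
[[430.79998779296875, -22.700000762939453], [467.20001220703125, -39.29999923706055], [497.6000061035156, -18.700000762939453], [496.79998779296875, 3.700000047683716], [495.1000061035156, 19.399999618530273], [459.20001220703125, 35.79999923706055], [428.8999938964844, 16.600000381469727]] [467.93292    -0.7445074] [ -24.   34.   92.   96.  155. -148.  -87.]
0 68.4; 3 67.3; 6 68.1; 9 69.5; 12 70.8; 15 71.8; 18 72.7; 21 73.5; 24 74.3; 27 74.9; 30 75.3; 33 75.5; 36 75.5; 39 75.3; 42 74.8; 45 74.2; 48 73.4; 51 72.3; 54 71.1; 57 69.7; 60 68.0; 63 66.2; 66 65.3; 69 67.1; 72 68.8; 75 70.2; 78 71.5; 81 72.5; 84 73.4; 87 74.0; 90 74.5; 93 74.7; 96 74.7; 99 74.6; 102 74.2; 105 73.6; 108 72.9; 111 72.0; 114 71.1; 117 70.0; 120 68.7; 123 67.5; 126 68.4; 129 69.7; 132 71.0; 135 72.2; 138 73.1; 141 73.9; 144 74.4; 147 74.8; 150 74.9; 153 74.9; 156 74.8; 159 74.7; 162 74.4; 165 73.9; 168 73.2; 171 72.3; 174 71.2; 177 69.9; canvas_oblong 0.83 [302. 199.] [[503.5, 17.3], [43.2, 68.9], 31.6]
```

View pics/w5.png

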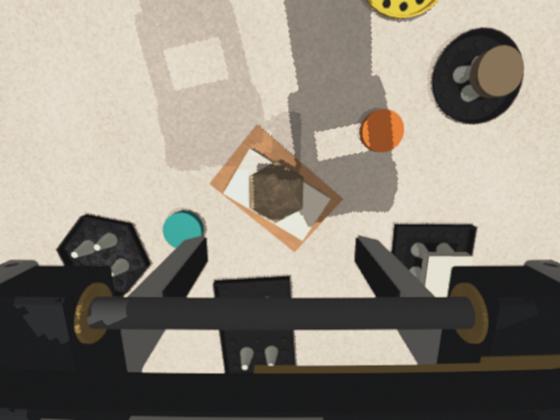

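The hexagon is at (275,190). The fit gives flats normal to 4, 64 and 124 degrees, a width of 66 mm and a centre at (463,-2). The tool's closing axis is already at 64.5 degrees. The round sits on its tray at (495,72).

Emit:
{"op": "step_arm", "data": {"grip": [0, 0, 0, 0, 0], "dp": [[0.3, -0.3, 3], [0.6, -0.5, 6.5], [0.6, -0.5, 10], [0.6, -0.5, 13], [0.6, -0.5, 15]], "twist": [0, 0, 0, 0, 0]}}

```text
clock: 14.98
tcp_pos: [0.4611, -0.0009, 0.0637]
ee_rot: [0.22, 0.975, 0.0, -0.002]
contact_force: [0.2, -0.1, 0.2]
finger_gap: 1.0
finger_force: 0.0
```

Emit:
{"op": "step_arm", "data": {"grip": [0, 0, 0, 0, 0], "dp": [[0, 0, 1.5], [0, 0, 3], [0, 0, 4], [0, 0, 4], [0, 0, 4]], "twist": [0, 0, 0, 0, 0]}}

```text
clock: 15.4
tcp_pos: [0.4628, -0.0015, 0.0268]
ee_rot: [0.221, 0.975, 0.0, -0.0]
contact_force: [0.2, 1.1, 0.0]
finger_gap: 1.0
finger_force: 0.0
```

Emit:
{"op": "step_arm", "data": {"grip": [0.1, 0.2, 0.4, 0.7, 1], "dp": [[0, 0, 0.1], [0, 0, 0.1], [0, 0, 0.1], [0, 0, 0.1], [0, 0, 0.1]], "twist": [0, 0, 0, 0, 0]}}

```text
clock: 15.82
tcp_pos: [0.4632, -0.0018, 0.0265]
ee_rot: [0.221, 0.975, -0.0, 0.001]
contact_force: [-0.2, 0.2, 2.4]
finger_gap: 0.697
finger_force: 30.0
```

Emit:
{"op": "step_arm", "data": {"grip": [1, 1, 1, 1, 1], "dp": [[0, 0, 0], [0, 0, 0], [0, 0, 0], [0, 0, 0], [0, 0, 0]], "twist": [0, 0, 0, 0, 0]}}

```text
clock: 16.23
tcp_pos: [0.4632, -0.0018, 0.0265]
ee_rot: [0.221, 0.975, -0.0, 0.0]
contact_force: [-1.6, 0.4, 5.7]
finger_gap: 0.698
finger_force: 30.0
```

Emit:
{"op": "step_arm", "data": {"grip": [1, 1, 1, 1, 1], "dp": [[0, 0, -1], [0, 0, -3], [0, 0, -6], [0, 0, -9], [0, 0, -10]], "twist": [0, 0, 0, 0, 0]}}

```text
clock: 16.65
tcp_pos: [0.4651, -0.0022, 0.1303]
ee_rot: [0.221, 0.975, -0.0, 0.004]
contact_force: [1.4, -0.5, -0.0]
finger_gap: 0.698
finger_force: 30.0
```

```bash
python3 - <<'E'
from h import *
go(.4457,-.2625,.125,172.8)
E
```

```text
t 16.6 tcp [ 0.4651 -0.0022  0.1303] ang 154.5 dp [ -9.46 -24.32   0.56] tw -18.3 rows 6.3 j6 -79 F [ 1.4 -0.5 -0. ] gap 0.698
```

Emit:
{"op": "step_arm", "data": {"grip": [1, 1, 1, 1, 1], "dp": [[-1.4, -3.6, 0], [-2.8, -7.2, 0], [-4.2, -10.8, 0], [-5.6, -14.4, 0], [-7, -18, 0]], "twist": [-3, -6, -9, -12, -15]}}

```text
clock: 17.07
tcp_pos: [0.4475, -0.1957, 0.1253]
ee_rot: [0.09, 0.996, 0.0, -0.0]
contact_force: [1.2, 0.5, -0.7]
finger_gap: 0.7
finger_force: 30.0
```

Emit:
{"op": "step_arm", "data": {"grip": [1, 1, 1, 1, 1], "dp": [[0, 0, 0], [0, 0, 0], [0, 0, 0], [0, 0, 0], [0, 0, 0]], "twist": [-3.3, -3.3, -3.3, -3.3, -3.3]}}

```text
clock: 17.48
tcp_pos: [0.4483, -0.1931, 0.1255]
ee_rot: [0.062, 0.998, 0.0, -0.0]
contact_force: [0.9, -0.4, -0.2]
finger_gap: 0.7
finger_force: 30.0
```

```bash
python3 - <<'E'
from h import *
go(.4457,-.2625,.125,172.8)
E
```

```text
t 17.5 tcp [ 0.4483 -0.1931  0.1255] ang 172.8 dp [-0.61 -6.92  0.05] tw 0.0 rows 1.7 j6 -119 F [ 0.9 -0.4 -0.2] gap 0.700
```

Emit:
{"op": "step_arm", "data": {"grip": [1, 1, 1, 1, 1], "dp": [[-0.3, -3.5, 0], [-0.6, -6.9, 0], [-0.6, -6.9, 0], [-0.6, -6.9, 0], [-0.6, -6.9, 0]], "twist": [0, 0, 0, 0, 0]}}

```text
clock: 17.9
tcp_pos: [0.4457, -0.2624, 0.1257]
ee_rot: [0.063, 0.998, 0.0, -0.0]
contact_force: [0.5, 0.7, 0.2]
finger_gap: 0.696
finger_force: 30.0
```

```bash
python3 - <<'E'
from h import *
ci=camera_info("wrist"); im=camera("wrist"); cv2.imwrite("pics/w6.png",im[:,:,::-1])
go(.4457,-.2625,.0385,172.8)
rects("tray_hexagon",.014); rects("canvas_hexagon",.14)
# predicted tray outline + stands over picture
c=im[:,:,::-1].copy(); a=np.radians(-7.2); R2=np.array([[np.cos(a),-np.sin(a)],[np.sin(a),np.cos(a)]])
H=np.array([[np.cos(t),np.sin(t)] for t in np.radians(range(0,360,60))])*.056/np.cos(np.pi/6)
P=np.c_[H@R2.T+[.4457,-.2625],np.full(6,.014)]
cv2.polylines(c,[project(ci,P).round().astype(int)],True,(0,0,255),1)
cv2.imwrite("pics/w6o.png",c)
E
```

```text
t 17.9 tcp [ 0.4457 -0.2621  0.1256] ang 172.9 dp [-0.02 -0.05  8.71] tw 0.1 rows 2.1 j6 -126 F [-0.5  0.4  0.5] gap 0.699
tray_hexagon 0.97 [276. 184.] [[420.6, -261.6], [116.1, 76.4], 86.7]
canvas_hexagon 0.83 [282. 252.] [[438.9, -260.4], [65.5, 64.4], 82.3]
```

View pics/w6o.png

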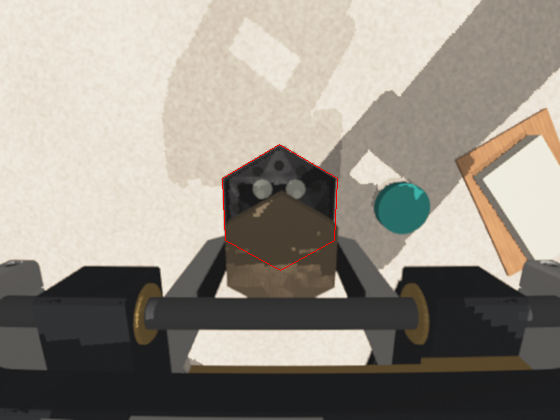

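The predicted outline falls on the hexagon tray's edge, so the position is right. Lowering now.

Emit:
{"op": "step_arm", "data": {"grip": [1, 1, 1, 1, 1], "dp": [[0, 0, 2.5], [0, 0, 5.5], [0, 0, 7.3], [0, 0, 8], [0, 0, 8.2]], "twist": [0, 0, 0, 0, 0]}}

```text
clock: 18.57
tcp_pos: [0.4448, -0.2623, 0.0425]
ee_rot: [0.063, 0.998, 0.001, -0.001]
contact_force: [0.2, -0.1, 0.4]
finger_gap: 0.698
finger_force: 30.0
```

Emit:
{"op": "step_arm", "data": {"grip": [1, 1, 1, 1, 1], "dp": [[0, 0, 0.15], [0, 0, 0.3], [0, 0, 0.45], [0, 0, 0.55], [0, 0, 0.55]], "twist": [0, 0, 0, 0, 0]}}

```text
clock: 18.98
tcp_pos: [0.446, -0.2638, 0.039]
ee_rot: [0.063, 0.998, -0.0, 0.0]
contact_force: [-0.2, -0.2, -1.0]
finger_gap: 0.699
finger_force: 30.0
```

Emit:
{"op": "step_arm", "data": {"grip": [1, 1, 1], "dp": [[0, 0, 0.1], [0, 0, 0.1], [0, 0, 0.1]], "twist": [0, 0, 0]}}

```text
clock: 19.23
tcp_pos: [0.4461, -0.2639, 0.0385]
ee_rot: [0.063, 0.998, -0.0, 0.0]
contact_force: [-1.4, 1.3, 5.6]
finger_gap: 0.695
finger_force: 30.0
```

Emit:
{"op": "step_arm", "data": {"grip": [0.9, 0.7, 0.5, 0.2, 0], "dp": [[0, 0, 0], [0, 0, 0], [0, 0, 0], [0, 0, 0], [0, 0, 0]], "twist": [0, 0, 0, 0, 0]}}

```text
clock: 19.65
tcp_pos: [0.4459, -0.2637, 0.0377]
ee_rot: [0.063, 0.998, -0.0, 0.0]
contact_force: [-0.3, -0.3, -0.2]
finger_gap: 0.802
finger_force: 0.0
```

Emit:
{"op": "step_arm", "data": {"grip": [0, 0, 0, 0, 0], "dp": [[0, 0, 0], [0, 0, -3], [0, 0, -7], [0, 0, -11], [0, 0, -15]], "twist": [0, 0, 0, 0, 0]}}

```text
clock: 20.07
tcp_pos: [0.4452, -0.2631, 0.1887]
ee_rot: [0.063, 0.998, 0.0, -0.0]
contact_force: [0.2, -0.3, -0.1]
finger_gap: 0.999
finger_force: 0.0
```

```bash
python3 - <<'E'
from h import *
go(.475,-.0,.2)
E
```

```text
t 20.1 tcp [ 0.4452 -0.2631  0.1887] ang 172.8 dp [ 0.35 26.47 -1.11] tw 0.0 rows 6.4 j6 -126 F [ 0.2 -0.3 -0.1] gap 0.999
```

Emit:
{"op": "step_arm", "data": {"grip": [0, 0, 0, 0, 0], "dp": [[0, 3.8, 0], [0, 7.6, 0], [0.1, 11.4, 0], [0.2, 15.2, -0.5], [0.3, 19, -1]], "twist": [0, -5, -10, -15, -20]}}

```text
clock: 20.48
tcp_pos: [0.4661, -0.0729, 0.1972]
ee_rot: [-0.113, 0.994, 0.0, -0.0]
contact_force: [0.4, 0.2, 0.1]
finger_gap: 0.997
finger_force: 0.0
```

```bash
python3 - <<'E'
from h import *
go(.475,-.0,.2,211)
E
```

```text
t 20.5 tcp [ 0.4661 -0.0729  0.1972] ang -167.0 dp [-2.51  6.91 -0.28] tw -18.0 rows 2.5 j6 -126 F [0.4 0.2 0.1] gap 0.997
```

Emit:
{"op": "step_arm", "data": {"grip": [0, 0, 0, 0, 0], "dp": [[-1.2, 3.4, 0], [-2.5, 6.9, 0], [-2.5, 6.9, 0], [-2.5, 6.9, 0], [-2.5, 6.9, 0]], "twist": [-6, -12, -18, -18, -18]}}

```text
clock: 20.9
tcp_pos: [0.4756, -0.0017, 0.1973]
ee_rot: [-0.264, 0.964, -0.0, -0.0]
contact_force: [-0.7, 0.3, -1.0]
finger_gap: 0.999
finger_force: 0.0
```

```bash
python3 - <<'E'
from h import *
rects("canvas_oblong",.022); rects("canvas_oblong",.022)
go(.475,0,.2,211.6)
im=camera("wrist"); cv2.imwrite("pics/w7.png",im[:,:,::-1])
E
```

```text
canvas_oblong 0.6 [281. 191.] [[471.1, -3.7], [120.4, 65.7], 32.7]
canvas_oblong 0.6 [282. 193.] [[470.6, -4.1], [121.6, 67.4], 33.3]
t 21.1 tcp [ 0.4756 -0.0028  0.1974] ang -149.4 dp [-0.09  0.27 -0.26] tw -1.0 rows 0.1 j6 -135 F [-0.3 -0.9  0.5] gap 0.999
```

View pics/w7.png

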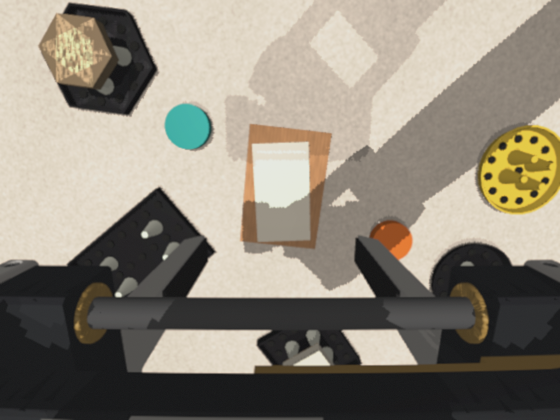

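The oblong is alone on the cardboard at (281,192). Its fitted size of 121x66 mm matches, with centre (471,-4) and long axis at 33 degrees.

Emit:
{"op": "step_arm", "data": {"grip": [0, 0, 0, 0, 0], "dp": [[0.3, 0.1, 3], [0.5, 0.1, 6.5], [0.5, 0.1, 10], [0.5, 0.1, 13], [0.5, 0.1, 15]], "twist": [-2.5, -2.5, -2.5, -2.5, -2.5]}}

```text
clock: 21.57
tcp_pos: [0.4689, -0.0038, 0.0444]
ee_rot: [-0.285, 0.958, 0.001, -0.002]
contact_force: [0.1, 0.2, -0.4]
finger_gap: 1.002
finger_force: 0.0
```

Emit:
{"op": "step_arm", "data": {"grip": [0, 0, 0, 0, 0], "dp": [[0, 0, 1.5], [0, 0, 2.8], [0, 0, 3.7], [0, 0, 3.7], [0, 0, 3.7]], "twist": [0, 0, 0, 0, 0]}}

```text
clock: 21.98
tcp_pos: [0.4709, -0.0039, 0.0105]
ee_rot: [-0.286, 0.958, 0.0, -0.0]
contact_force: [-0.5, 0.2, -0.7]
finger_gap: 1.003
finger_force: 0.0
```

```bash
python3 - <<'E'
from h import *
go(.4708,-.004,.009,213)
E
```

```text
t 22.0 tcp [ 0.4709 -0.0039  0.0105] ang -146.8 dp [ 0.01 -0.01  0.15] tw 0.2 rows 0.0 j6 -138 F [-0.5  0.2 -0.7] gap 1.003
```

Emit:
{"op": "step_arm", "data": {"grip": [0.1, 0.2, 0.4, 0.7, 1], "dp": [[0, 0, 0.15], [0, 0, 0.15], [0, 0, 0.15], [0, 0, 0.15], [0, 0, 0.15]], "twist": [0, 0, 0, 0, 0]}}

```text
clock: 22.4
tcp_pos: [0.4712, -0.0036, 0.0094]
ee_rot: [-0.286, 0.958, -0.0, 0.0]
contact_force: [-0.8, -0.3, 1.3]
finger_gap: 0.701
finger_force: 30.0
```

Emit:
{"op": "step_arm", "data": {"grip": [1, 1, 1, 1, 1], "dp": [[0, 0, 0], [0, 0, 0], [0, 0, 0], [0, 0, -0.5], [0, 0, -1.5]], "twist": [0, 0, 0, 0, 0]}}

```text
clock: 22.82
tcp_pos: [0.4694, -0.0032, 0.0231]
ee_rot: [-0.286, 0.958, 0.001, -0.001]
contact_force: [0.0, 0.3, -0.6]
finger_gap: 0.696
finger_force: 30.0
```

Emit:
{"op": "step_arm", "data": {"grip": [1, 1, 1, 1, 1], "dp": [[0, 0, -2.5], [0, 0, -5.5], [0, 0, -8.5], [0, 0, -10.5], [0, 0, -10.5]], "twist": [0, 0, 0, 0, 0]}}

```text
clock: 23.23
tcp_pos: [0.4741, -0.0043, 0.1343]
ee_rot: [-0.287, 0.958, -0.003, 0.004]
contact_force: [0.5, -0.4, 0.1]
finger_gap: 0.699
finger_force: 30.0
```

```bash
python3 - <<'E'
from h import *
go(.6417,-.1208,.125,158.2)
E
```

```text
t 23.2 tcp [ 0.4741 -0.0043  0.1343] ang -146.7 dp [ -7.61 -18.94   1.12] tw 55.1 rows 7.7 j6 -138 F [ 0.5 -0.4  0.1] gap 0.699
```

Emit:
{"op": "step_arm", "data": {"grip": [1, 1, 1, 1, 1], "dp": [[-0.8, -2, 0], [-1.6, -4, 0.3], [-2.4, -6, 0.6], [-3.2, -8, 0.6], [-4, -10, 0.6]], "twist": [5.5, 11, 16.5, 22, 27.5]}}

```text
clock: 23.65
tcp_pos: [0.5588, -0.0654, 0.1211]
ee_rot: [-0.048, 0.999, 0.001, -0.001]
contact_force: [-0.4, -0.1, -0.3]
finger_gap: 0.699
finger_force: 30.0
```

```bash
python3 - <<'E'
from h import *
go(.6417,-.1208,.125,158.2)
E
```

```text
t 23.6 tcp [ 0.5588 -0.0654  0.1211] ang -174.5 dp [-7.72 -6.31 -0.41] tw 27.3 rows 3.8 j6 -114 F [-0.4 -0.1 -0.3] gap 0.699
```

Emit:
{"op": "step_arm", "data": {"grip": [1, 1, 1, 1, 1], "dp": [[-1.6, -1.3, 0], [-3.2, -2.6, -0.1], [-4.8, -3.9, -0.2], [-6.4, -5.2, -0.3], [-7.7, -6.3, -0.4]], "twist": [5.5, 11, 16.5, 22, 27.3]}}

```text
clock: 24.07
tcp_pos: [0.6422, -0.1206, 0.1252]
ee_rot: [0.189, 0.982, 0.0, -0.001]
contact_force: [0.6, 0.0, -0.5]
finger_gap: 0.7
finger_force: 30.0
```

Emit:
{"op": "step_arm", "data": {"grip": [1, 1, 1], "dp": [[0, 0, 0], [0, 0, 0], [0, 0, 0]], "twist": [0, 0, 0]}}

```text
clock: 24.32
tcp_pos: [0.6408, -0.1194, 0.1256]
ee_rot: [0.186, 0.983, 0.0, -0.001]
contact_force: [-0.4, -0.1, -0.4]
finger_gap: 0.699
finger_force: 30.0
```

```bash
python3 - <<'E'
from h import *
go(.6417,-.1208,.0392,158.2)
ci=camera_info("wrist"); im=camera("wrist")
c=im[:,:,::-1].copy(); a=np.radians(-21.8); R2=np.array([[np.cos(a),-np.sin(a)],[np.sin(a),np.cos(a)]])
H=np.array([[1,1],[1,-1],[-1,-1],[-1,1]])*[.0825,.055]
cv2.polylines(c,[project(ci,np.c_[H@R2.T+[.6417,-.1208],np.full(4,.014)]).round().astype(int)],True,(0,0,255),1)
s=observe(); zt=s["tcp_pos"][2]-.0052+.018; H2=np.array([[1,1],[1,-1],[-1,-1],[-1,1]])*[.06,.033]
cv2.polylines(c,[project(ci,np.c_[H2@R2.T+s["tcp_pos"][:2],np.full(4,zt)]).round().astype(int)],True,(0,160,0),1)
cv2.imwrite("pics/w8o.png",c)
E
```

```text
t 24.3 tcp [ 0.6408 -0.1194  0.1256] ang 158.6 dp [-0.16 -0.1   8.64] tw 0.4 rows 2.1 j6 -89 F [-0.4 -0.1 -0.4] gap 0.699
```

View pics/w8o.png

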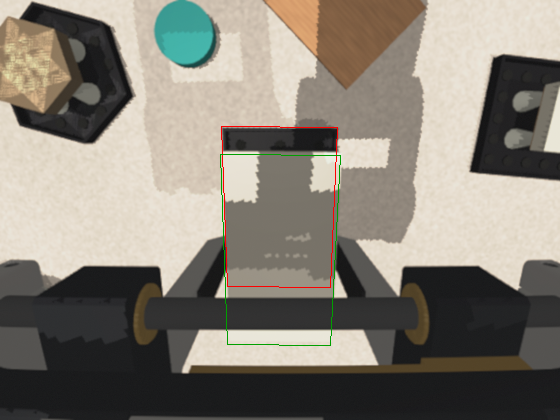

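The red prediction falls on the oblong tray's edge. The held canvas is aligned and sits about 2 mm along tool +x, so I'll correct by -0.3 cm and lower.

Emit:
{"op": "step_arm", "data": {"grip": [1, 1, 1, 1, 1], "dp": [[-0.3, -0.1, 2.5], [-0.3, -0.1, 5.5], [-0.3, -0.1, 7.2], [-0.3, -0.1, 7.9], [-0.3, -0.1, 8.1]], "twist": [0, 0, 0, 0, 0]}}

```text
clock: 24.78
tcp_pos: [0.6427, -0.1211, 0.044]
ee_rot: [0.186, 0.983, 0.0, -0.002]
contact_force: [-0.5, 0.2, -1.6]
finger_gap: 0.699
finger_force: 30.0
```

Emit:
{"op": "step_arm", "data": {"grip": [1, 1, 1, 1, 1], "dp": [[0, 0, 0.15], [0, 0, 0.3], [0, 0, 0.45], [0, 0, 0.55], [0, 0, 0.55]], "twist": [0, 0, 0, 0, 0]}}

```text
clock: 25.2
tcp_pos: [0.6449, -0.1222, 0.0411]
ee_rot: [0.187, 0.982, -0.0, 0.001]
contact_force: [-0.4, 0.1, -0.6]
finger_gap: 0.7
finger_force: 30.0
```

Emit:
{"op": "step_arm", "data": {"grip": [1, 1, 1, 1, 1], "dp": [[0, 0, 0.1], [0, 0, 0.2], [0, 0, 0.25], [0, 0, 0.25], [0, 0, 0.25]], "twist": [0, 0, 0, 0, 0]}}

```text
clock: 25.62
tcp_pos: [0.645, -0.1222, 0.0394]
ee_rot: [0.187, 0.982, -0.0, 0.0]
contact_force: [-2.6, 0.7, 6.3]
finger_gap: 0.7
finger_force: 30.0
```

Contact is made. Release, rise and move away to check.

Emit:
{"op": "step_arm", "data": {"grip": [0.9, 0.7, 0.5, 0.2, 0], "dp": [[0, 0, 0], [0, 0, 0], [0, 0, 0], [0, 0, 0], [0, 0, 0]], "twist": [0, 0, 0, 0, 0]}}

```text
clock: 26.03
tcp_pos: [0.6449, -0.1222, 0.0383]
ee_rot: [0.187, 0.982, -0.0, 0.0]
contact_force: [0.0, -0.5, 0.1]
finger_gap: 0.807
finger_force: 0.0
```

Emit:
{"op": "step_arm", "data": {"grip": [0, 0, 0, 0, 0], "dp": [[0, 0, 0], [0, 0, -3], [0, 0, -7], [0, 0, -11], [0, 0, -15]], "twist": [0, 0, 0, 0, 0]}}

```text
clock: 26.45
tcp_pos: [0.6441, -0.122, 0.1891]
ee_rot: [0.187, 0.982, 0.0, -0.001]
contact_force: [1.6, -1.5, 0.2]
finger_gap: 1.001
finger_force: 0.0
```

Emit:
{"op": "step_arm", "data": {"grip": [0, 0, 0, 0, 0], "dp": [[3.5, 0, 0], [7, 0, 0], [10.5, 0, -2], [14, 0, -4], [17.5, 0, -6]], "twist": [0, 0, 0, 0, 0]}}

```text
clock: 26.87
tcp_pos: [0.4798, -0.0572, 0.2479]
ee_rot: [0.187, 0.982, 0.0, -0.001]
contact_force: [0.6, 0.5, 1.0]
finger_gap: 1.001
finger_force: 0.0
```

Emit:
{"op": "step_arm", "data": {"grip": [0, 0, 0, 0, 0], "dp": [[3, 0, 0], [6, 0, 0], [9, 0, 0], [9, 0, 0], [9, 0, 0]], "twist": [0, 0, 0, 0, 0]}}

```text
clock: 27.28
tcp_pos: [0.3975, -0.0246, 0.2482]
ee_rot: [0.186, 0.982, -0.0, 0.001]
contact_force: [-0.0, -0.3, -0.2]
finger_gap: 0.999
finger_force: 0.0
```

```bash
python3 - <<'E'
from h import *
im=camera("top"); ci=camera_info("top"); c=im[:,:,::-1].copy()
T=dict(canvas_round=(.4437,.2803,0),canvas_square=(.6505,.149,64.6),canvas_hexagon=(.4457,-.2625,-7.2),canvas_oblong=(.6417,-.1208,-21.8))
go(.4,.0,.2)
for q,(x,y,a) in T.items():
  for e in masks_of("top",q)[:3]:
    k=max(cv2.findContours(e["region"].astype(np.uint8),0,1)[0],key=cv2.contourArea)
    w=(plane(ci,k[:,0],.052)*1000).astype(np.float32); r=cv2.minAreaRect(w)
    print(q,round(e["score"],2),[np.round(v,1).tolist() for v in r],"d",np.round(np.array(r[0])-[x*1000,y*1000],1),"tray ang",a)
cv2.imwrite("pics/fin.png",cv2.resize(c[120:320,90:480],None,fx=2.05,fy=2.05,interpolation=cv2.INTER_CUBIC))
camera("scene"); c=camera("scene")[:,:,::-1]
cv2.imwrite("pics/fins.png",cv2.resize(c[150:320,190:450],None,fx=3,fy=3,interpolation=cv2.INTER_CUBIC))
E
```

```text
t 27.3 tcp [ 0.3982 -0.025   0.2483] ang 158.5 dp [0.76 2.39 4.83] tw 0.0 rows 1.3 j6 -88 F [ 0.6 -0.1  0.4] gap 0.999
canvas_round 0.78 [[443.4, 276.9], [52.6, 49.7], 45.6] d [-0.3 -3.4] tray ang 0
canvas_round 0.56 [[462.4, -137.4], [48.8, 33.5], 83.8] d [  18.7 -417.7] tray ang 0
canvas_round 0.54 [[451.0, 143.6], [47.6, 47.6], 0.2] d [   7.3 -136.7] tray ang 0
canvas_square 0.68 [[650.8, 148.8], [58.0, 59.4], 61.9] d [ 0.3 -0.2] tray ang 64.6
canvas_hexagon 0.84 [[444.4, -262.6], [66.4, 69.2], 89.2] d [-1.3 -0.1] tray ang -7.2
canvas_oblong 0.61 [[640.6, -121.1], [69.6, 125.6], 67.6] d [-1.1 -0.3] tray ang -21.8
canvas_oblong 0.51 [[441.5, 273.5], [102.8, 108.0], 0.2] d [-200.2  394.3] tray ang -21.8
```

View pics/fin.png

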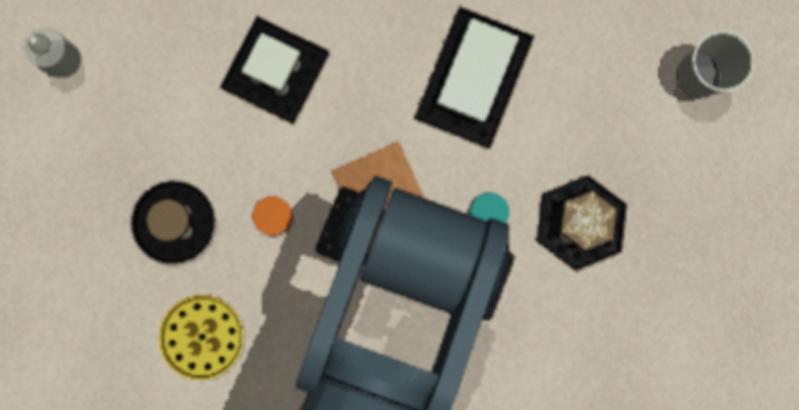

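View pics/fins.png

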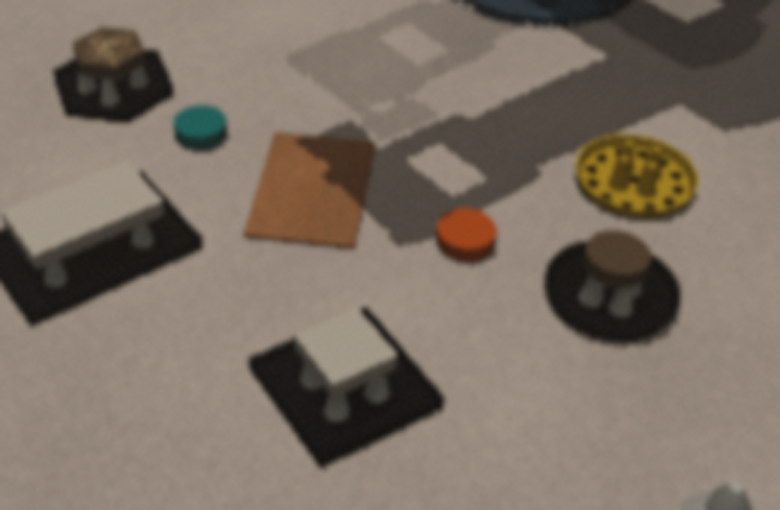

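All four canvases sit level on their own stands. The round at crop (167,220), square (271,62), oblong (479,70) and hexagon (588,220) are each within about 4 mm of centre, and the cup and bottle haven't moved. Handing in.

```bash
python3 -c "
from station import *
print(hand_in())"
```

```text
the job is handed in; nothing more can be done
None
```

All four canvases are set on the stands of their matching trays, centred to about 4 mm or better and parallel by the top-camera check, with the cup and paint bottle untouched; the job is handed in, and no verdict was returned.

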